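# Read the matching job ticket with the contact reader

## Task

Lift the blue-collared ticket reader off its charging pad, aim it at the matching blue-framed ticket and press its spring nose gently and squarely onto the middle of the ring mark until the nose is at least half in, and keep it there, steady, for a full second. Then stand the reader back upright on its charging pad and let go. Do not press hard on the ticket (stay under 20 N), keep the reader off the orange ticket's stand, and leave where they are the spool, the brass weight and the crepe block.

Things in the scene. Friction and masses are not known exactly. Their poses are not given: they have to be found in the camera images.
- reader: Contact ticket reader, loose, 0.2 kg, upright on its pad. Origin: centre of its skirt's underside, z up its axis. Grey skirt 52 mm across, 26 mm high, with a blue band; blue collar 42 mm across up to 36 mm; grey block handle, 36 mm along x, 28 mm along y (grip across this), up to 106 mm. A white spring nose, 24 mm across, sticks out 12 mm below.
- reader_handle (a point): Middle of the reader's handle, 75 mm above the underside of the skirt, 87 mm from the tip of the nose when out. Same axes as the reader.
- reader_tip (a point): Centre of the flat end of the reader's nose when it is fully out, 12 mm below the skirt's underside, on the axis; fixed to the reader's housing (it does not move in with the nose). Same axes as the reader.
- reader_plunger (a joint): How far the reader's spring nose is pushed in, m: 0 out, 0.010 fully in. The spring gives 1.8 N at the start of the stroke and 7.8 N when fully in (0.6 N per mm).
- pad: Round charging pad, fixed to the bench, 84 mm across: a grey seat ring (38 to 58 mm across, top 22 mm above the bench) on which the reader's skirt stands with its nose hanging free inside, and a black outer lip, 68 mm across inside, 29 mm high: 8 mm to spare round the skirt. Origin: centre of the underside, z up.
- stand_blue: The blue ticket stand, fixed to the bench: round dark foot 90 mm across, fork, tilting cradle, and a square ticket table (62 x 62 mm, paper with a frame in blue, blue ring mark 32 mm across at its centre) that faces up and is tilted towards the stand's -x side. Under 125 mm high. Origin: centre of the foot's underside, z up.
- seat_blue (a point): Point on the blue stand's cradle under the ticket. z: the ticket's outward normal, 17 to 35 degrees off vertical; y level. The ring mark's centre lies on this z axis, 8 to 28 mm out: the table's screw stem is set differently each time, so find the paper by touch or sight. Tilt and stem are clamped and do not give when pressed with under 20 N.
- stand_orange: The orange ticket stand, fixed to the bench: round dark foot 90 mm across, fork, tilting cradle, and a square ticket table (62 x 62 mm, paper with a frame in orange, orange ring mark 32 mm across at its centre) that faces up and is tilted towards the stand's -x side. Under 125 mm high. Origin: centre of the foot's underside, z up. Leave it alone. The two stands may stand either way round.
- spool: Wooden spool of black thread, 42 mm across, 60 mm high, standing loose. Origin: centre of its underside. Leave alone.
- knob_weight: Brass weight, a ball 56 mm across and 54 mm high with a flat foot, loose. Origin: centre of its underside. Leave alone.
- crepe: Pale crepe rubber block, 41 x 74 x 30 mm, loose. Origin: centre of its underside. Leave alone.

How it is judged (in metres and radians):
On the way:
1. the reader's nose is pressed in by at least 4.5 mm on the blue ticket, within 9 mm of the mark's centre along either axis, square to it within 0.15 rad, and steady, for 0.9 s (value of joint reader_plunger above 0.0045 m and contact force between reader and stand_blue above 1.5 N and x of reader_tip in the frame of seat_blue between -0.009 and 0.009 m and y of reader_tip in the frame of seat_blue between -0.009 and 0.009 m and angle between the z axis of reader and the z axis of seat_blue, either way round below 0.15 rad and linear speed of reader below 0.02 m/s and angular speed of reader below 0.15 rad/s), for 0.9 s.
At the end, for the whole second after the job is handed in: The reader stands upright (within 0.08 rad) and at rest on the pad's seat ring, its axis within 11 mm of the pad's centre, its underside 18 to 26 mm above the bench, its nose out (under 2 mm in) (horizontal distance between reader and pad below 0.011 m and angle between reader's own z axis and vertical below 0.08 rad and height (world z) of reader between 0.018 and 0.026 m and linear speed of reader below 0.02 m/s and value of joint reader_plunger below 0.002 m and contact force between reader and pad above 0.5 N); the robot touches nothing.
It fails at once if the blue ticket's stand is pressed by the reader with more than 20 N (contact force between reader and stand_blue above 20 N).
It fails at once if the reader touches the orange ticket's stand (contact force between reader and stand_orange above 0.5 N).
It fails at once if the spool, the brass weight or the crepe block is moved by more than 20 mm (distance of any of spool, knob_weight, crepe from where it was at the start of the episode above 0.02 m).
It also fails if it takes over 45 s, if anything falls off the work surface, if the arm or the gripper's body presses on something with over 40 N, if the wrist force passes 120 N, or if a joint passes its speed limit or range.

## Robot

A 7-joint arm with a two-finger parallel gripper is mounted at the origin on a cart in front of the work surface, level with it; the furniture and walls round the work are solid. World frame = base frame: x ahead of the robot, y to its left, z up, the work surface at z = 0. Lengths are in m, angles in degrees, forces in N, time in s.
With the tool pointing down it reaches from about 0.425 to 0.875 m from the base axis. Payload 4.7 kg.
Tool frame: the origin (TCP) lies at the very end of the fingers, on their centre line; the grasp point (between the pads) lies 19 mm behind it (robot.tcp_to_grasp is the distance from the TCP to the grasp point, in m); z points along the fingers, y is the direction in which the jaws open and shut (so a half turn about z gives the same grasp; the last joint's range is limited). The gripper opens to 87 mm and grips with 3 to 60 N. Pads are 19 mm wide; open, the fingers measure 117 mm over their backs; the gripper's body (75 mm by 190 mm) begins 51 mm behind the grasp point.
Start: joints at [-64.567, 18.392, -4.016, 83.108, 1.295, 78.541, -3.26], TCP at [0.271, 0.591, 0.223] pointing down, gripper open.
Joint ranges: [-163.93, 163.93], [-17.29, 119.83], [-79.2, 71.16], [3.27, 140.29], [-89.18, 269.18], [5.43, 117.66], [-154.24, 154.24]. Speed limits (degrees/s): [147.25, 147.25, 180, 180, 180, 180, 180].

## Interface

Orientations are given as a 3x3 rotation matrix whose columns are the frame's x, y, z axes.
In Python, from station import robot gives the robot as it stands. Calls block until the motion is done:
- robot.movep(position, orientation): joint-space move of the TCP to a pose.
- robot.move_l(position, rot=None, feed=0.15, f_stop=None): straight line of the TCP; rot=None keeps the orientation; feed is the mean speed in m/s. With f_stop (N) it stops when the force on the tool has changed by that much, and returns True; else False.
- robot.move_j(angles): joint-space move.
- robot.command_gripper(opening, grip_force=None): finger opening in m; grip_force is the grip in N (None keeps the last); returns when the fingers have stopped.
- robot.wait(seconds).
- robot.ik(position, orientation): joint angles nearest the present ones, or None.
- robot.read_state(): the state.
- robot.read_camera(name): name is "scene" or "side" or "wrist"; returns the picture (400x640x3 uint8, blue, green, red); there is no depth.
- robot.camera_model(name): a dict with "fx", "fy", "cx", "cy" (pixels), "dist" ([k1, k2, p1, p2, k3] as OpenCV has them; the pictures are not rectified), "extrinsics" (4x4, takes a point from world to camera coordinates); the wrist camera has in their place "tool_from_camera" (4x4, takes a point from camera to tool coordinates, whose origin is the TCP and whose axes are the flange's). Camera axes: x right, y up, looking along -z (the intrinsics and any distortion apply to the point x, -y, -z); pixel columns grow to the right and rows downward; lengths in m; the calibration is good to about 2 mm. A picture is of the moment at which its call begins: read the wrist's pose just before it. camera_model takes no time and is no camera call.
A pose or a line that the arm cannot do raises robot.Unreachable and nothing moves.
- robot.finish_job(): hands the job in, once; it reports no verdict.
The state is a dict: "time": time; "q": joint angles; "qd": joint speeds; "effort": joint torques, N m; "tool_pos": TCP position; "eef_rot": TCP orientation; "force": force on the tool from outside, world axes, zero at the start; "ft_torque": the same for the moment, N m; "grip_width": finger opening in m.
Only numpy, scipy, OpenCV 4.12 (cv2) and the standard library are available. Lean on these libraries where they do the work, as an engineer would, in place of code of your own. Each camera call takes 0.05 s, during which the arm holds its last target. There are 200 camera calls.

## Working session

There is one attempt and no reset: what is moved stays moved. The work goes in short steps, each a Python script; the robot and the scene stay as the last script left them, time stands still between calls to the robot, and variables do not carry over. Pictures are saved under pics/ and viewed, about 8 in all and at most 12, crops included, and the job is handed in when it is done.

```bash
mkdir -p pics; ls; python3 - <<'E'
from station import robot
import cv2,numpy as np
a=robot.read_camera("scene");b=robot.read_camera("side")
cv2.imwrite("pics/scene.png",a);cv2.imwrite("pics/side.png",b)
cv2.imwrite("pics/both.png",np.vstack([a[:, :],b])[:800])
for n in("scene","side","wrist"):print(n,robot.camera_model(n))
s=robot.read_state();print(s["time"],s["tool_pos"],s["eef_rot"])
E
```

```text
pics
scene {'fx': 439.0624774686732, 'fy': 439.0624774686732, 'cx': 319.4189762630029, 'cy': 195.63309847225588, 'dist': array([0.00552524, 0.        , 0.        , 0.        , 0.        ]), 'extrinsics': array([[ 0.04378607, -0.99902897, -0.00488841, -0.38834653],
       [ 0.67699808,  0.02607287,  0.73552281, -0.43708614],
       [-0.73468115, -0.03551509,  0.67748232, -0.52114631],
       [ 0.        ,  0.        ,  0.        ,  1.        ]])}
side {'fx': 479.7584431703432, 'fy': 479.7584431703432, 'cx': 321.9533099103782, 'cy': 200.38442639706108, 'dist': array([-0.08023065,  0.        ,  0.        ,  0.        ,  0.        ]), 'extrinsics': array([[-0.88886043, -0.45795949,  0.01415078,  0.3324253 ],
       [ 0.2666028 , -0.49184179,  0.82886344, -0.43268465],
       [-0.37262593,  0.74051655,  0.55927198, -0.45378999],
       [ 0.        ,  0.        ,  0.        ,  1.        ]])}
wrist {'fx': 282.75787756241516, 'fy': 282.75787756241516, 'cx': 318.52517511109716, 'cy': 196.8182935798101, 'dist': array([-0.02026103,  0.        ,  0.        ,  0.        ,  0.        ]), 'tool_from_camera': array([[-4.31586010e-05,  9.58948588e-01,  2.83579977e-01,
         7.78721908e-02],
       [ 9.99999981e-01,  9.54555175e-05, -1.70598552e-04,
        -4.42130569e-04],
       [-1.90664514e-04,  2.83579965e-01, -9.58948574e-01,
        -1.62078801e-01],
       [ 0.00000000e+00,  0.00000000e+00,  0.00000000e+00,
         1.00000000e+00]])}
0.1 [0.27064229 0.59043485 0.22156224] [[-9.09094899e-01  4.16588540e-01 -6.73530453e-04]
 [ 4.16589082e-01  9.09093521e-01 -1.58365857e-03]
 [-4.74318397e-05 -1.72028136e-03 -9.99998519e-01]]
```

View pics/scene.png

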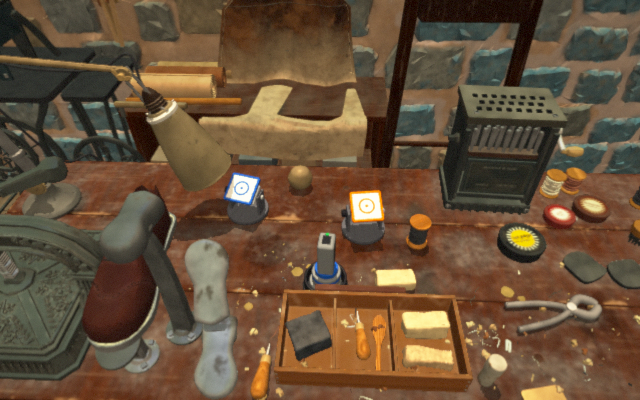

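View pics/side.png

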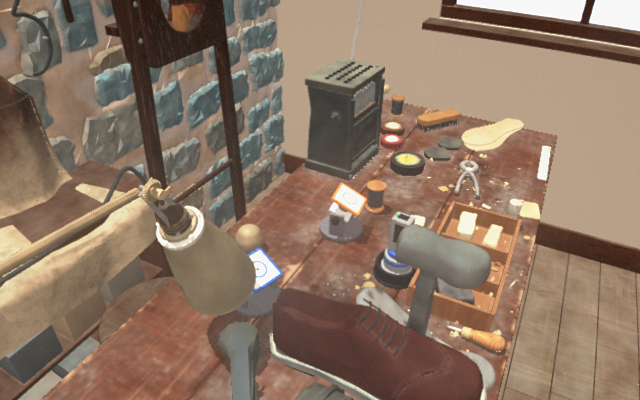

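Scene: blue ticket at about (242,188), with the lamp shade to its left. The orange ticket is at (367,206), the reader at (326,262) on its pad, the spool at (418,232), the brass ball at (300,178) and the crepe block at (396,279). In the side view the blue ticket is at about (262,270), partly close to the lamp shade, and the reader at (400,250).

```bash
cat > h.py <<'E'
from station import robot
import cv2,numpy as np
def cam(n,st=None):
    m=robot.camera_model(n)
    K=np.array([[m["fx"],0,m["cx"]],[0,m["fy"],m["cy"]],[0,0,1]])
    if n=="wrist":
        T=np.eye(4);T[:3,:3]=st["eef_rot"];T[:3,3]=st["tool_pos"];C=T@m["tool_from_camera"]
    else: C=np.linalg.inv(m["extrinsics"])
    return K,np.array(m["dist"]),C
def rays(c,px):
    K,d,C=c
    u=cv2.undistortPoints(np.array(px,float).reshape(-1,1,2),K,d).reshape(-1,2)
    v=np.c_[u[:,0],-u[:,1],-np.ones(len(u))]@C[:3,:3].T
    return C[:3,3],v/np.linalg.norm(v,axis=1)[:,None]
def onz(c,px,z):
    o,v=rays(c,px);return o+v*((z-o[2])/v[:,2])[:,None]
def tri(obs): # [(o,v)]
    A=0;b=0
    for o,v in obs:
        P=np.eye(3)-np.outer(v,v);A=A+P;b=b+P@o
    x=np.linalg.solve(A,b);return x,[np.linalg.norm((np.eye(3)-np.outer(v,v))@(x-o)) for o,v in obs]
def proj(c,p):
    K,d,C=c
    q=(np.linalg.inv(C)@np.append(p,1))[:3]
    return cv2.projectPoints(np.array([[q[0],-q[1],-q[2]]]),np.zeros(3),np.zeros(3),K,d)[0].ravel()
def bluemask(img,lo=(100,120,80),hi=(130,255,255)):
    return cv2.inRange(cv2.cvtColor(img,cv2.COLOR_BGR2HSV),lo,hi)
def blobs(m,amin=30):
    n,l,s,c=cv2.connectedComponentsWithStats(m)
    return [(s[i].tolist(),c[i].round(1).tolist()) for i in range(1,n) if s[i,4]>=amin]
E
python3 - <<'E'
from h import *
S=cam("scene");D=cam("side")
a=cv2.imread("pics/scene.png");b=cv2.imread("pics/side.png")
for n,i in(("scene",a),("side",b)):print(n,blobs(bluemask(i)))
print("scenecam",S[2][:3,3],"sidecam",D[2][:3,3])
def t(p,q):
    o,v=rays(S,[p]);o2,v2=rays(D,[q]);return tri([(o,v[0]),(o2,v2[0])])
print("blue ring",t((242,188),(261,270)))
print("reader top",t((326,236),(404,216)))
print("lamp rim bottom",t((205,189),(215,316)))
print("lamp top",t((153,98),(178,212)))
for n,p,z in(("spool",(418,245),0),("ball",(300,180),.028),("crepe",(396,282),.02),("foot_b",(248,211),.005),("foot_o",(363,230),.005),("pad",(326,275),.02),("shoe anvil top",(130,222),.15),("lastpost",(185,335),0),("drawer corner",(282,292),.05)):
    print(n,onz(S,[p],z)[0].round(3))
print("side pad",onz(D,[(397,268)],.02)[0])
v=np.hstack([cv2.resize(a[150:300,190:390],(800,600))]);cv2.imwrite("pics/crop.png",v)
E
```

```text
scene [([224, 173, 36, 32, 187], [242.7, 189.4]), ([315, 262, 23, 17, 128], [326.9, 271.8])]
side [([248, 248, 34, 44, 121], [266.9, 270.5]), ([389, 250, 6, 8, 30], [391.8, 253.5])]
scenecam [-0.06996573 -0.39508191  0.67265584] sidecam [0.24174071 0.27546393 0.60772444]
blue ring (array([ 0.59353471, -0.20381923,  0.07423492]), [np.float64(0.0016866348593589787), np.float64(0.0016866348593589007)])
reader top (array([ 0.41606185, -0.3813947 ,  0.13174966]), [np.float64(0.0019764321854778702), np.float64(0.0019764321854776937)])
lamp rim bottom (array([ 0.62398924, -0.11287255,  0.03874188]), [np.float64(0.003610619423773393), np.float64(0.0036106194237733235)])
lamp top (array([ 0.60972836, -0.06626361,  0.27063483]), [np.float64(0.000988850992453258), np.float64(0.000988850992453066)])
spool [ 0.521 -0.564  0.   ]
ball [ 0.679 -0.315  0.028]
crepe [ 0.413 -0.509  0.02 ]
foot_b [ 0.599 -0.208  0.005]
foot_o [ 0.553 -0.455  0.005]
pad [ 0.424 -0.382  0.02 ]
shoe anvil top [ 0.421 -0.058  0.15 ]
lastpost [ 0.305 -0.149  0.   ]
drawer corner [ 0.363 -0.31   0.05 ]
side pad [ 0.41203481 -0.3720149   0.02      ]
```

View pics/crop.png

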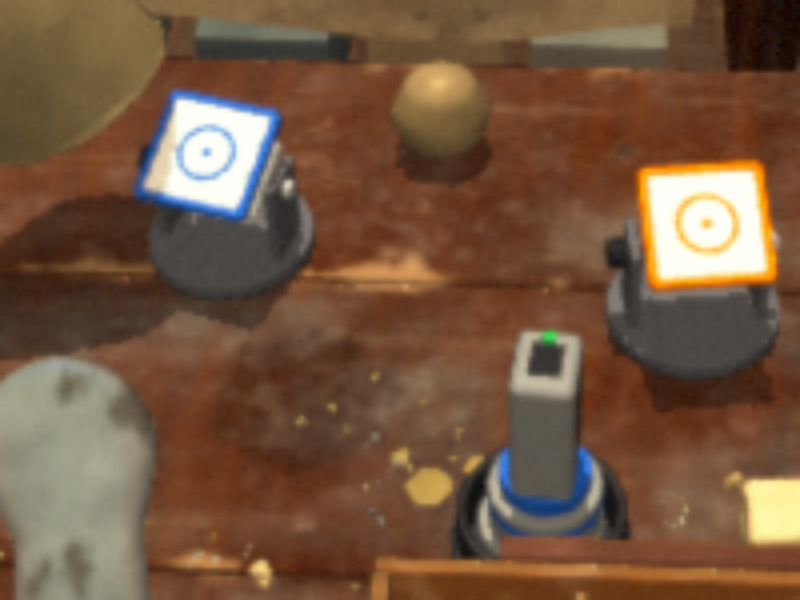

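```bash
python3 - <<'E'
from h import *
S=cam("scene");D=cam("side")
b=cv2.imread("pics/side.png")
cs=np.array([(175,92),(280,112),(245,217),(137,195)])/4+np.array([190,150])
K,d,C=S
L=.031;obj=np.array([[-L,L,0],[L,L,0],[L,-L,0],[-L,-L,0]])
n,rv,tv,e=cv2.solvePnPGeneric(obj,cs,K,d,flags=cv2.SOLVEPNP_IPPE_SQUARE)
F=np.diag([1,-1,-1])
for r,t,er in zip(rv,tv,e):
    R=C[:3,:3]@F@cv2.Rodrigues(r)[0];print("pos",C[:3,:3]@F@t.ravel()+C[:3,3],"n",R[:,2],"tilt",np.degrees(np.arccos(R[2,2])),er)
def t(p,q):
    o,v=rays(S,[p]);o2,v2=rays(D,[q]);return tri([(o,v[0]),(o2,v2[0])])
print("boom",t((0,60),(0,272)),"anvil R end",t((155,195),(487,262)),"anvil head",t((125,215),(430,250)))
for p in [(.27,.59,.45),(.19,.41,.45),(.30,-.33,.45),(.36,-.33,.35)]:
    for yaw in (0,40,-40):
        c,s=np.cos(np.radians(yaw)),np.sin(np.radians(yaw))
        q=robot.ik(p,np.array([[-c,s,0],[s,c,0],[0,0,-1]])) # x axis back
        print(p,yaw,None if q is None else np.round(q,0))
v=np.hstack([cv2.resize(b[200:320,190:290],(480,576),interpolation=cv2.INTER_CUBIC)]);cv2.imwrite("pics/crop2.png",v)
E
```

```text
pos [ 0.62386292 -0.19634125  0.04823246] n [-0.41325275  0.11368537  0.903492  ] tilt 25.379058930196162 [0.0482782]
pos [ 0.62297977 -0.19699976  0.04809774] n [-0.84883255 -0.47502422  0.23202432] tilt 76.58371855644697 [0.31228249]
boom (array([0.58215918, 0.15275908, 0.3552458 ]), [np.float64(0.0025697090510982067), np.float64(0.0025697090510983763)]) anvil R end (array([ 0.28424548, -0.16228128,  0.29370667]), [np.float64(0.03789966285900735), np.float64(0.03789966285900736)]) anvil head (array([ 0.31400913, -0.12965545,  0.27838421]), [np.float64(0.001598967933547606), np.float64(0.0015989679335475027)])
(0.27, 0.59, 0.45) 0 [-63.  19.  -7.  57.   2. 104.  21.]
(0.27, 0.59, 0.45) 40 [-67.  19.  -1.  57.   0. 104. -18.]
(0.27, 0.59, 0.45) -40 [-60.  19. -12.  57.   4. 104.  60.]
(0.19, 0.41, 0.45) 0 [-61.  -6.  -7.  84.  -1. 102.  22.]
(0.19, 0.41, 0.45) 40 [-65.  -6.  -3.  84.  -0. 102. -18.]
(0.19, 0.41, 0.45) -40 [-58.  -6.  -9.  84.  -1. 102.  63.]
(0.3, -0.33, 0.45) 0 [ -0. -11.  37.  86.   7. 103. 128.]
(0.3, -0.33, 0.45) 40 [ -1. -11.  37.  86.   7. 103.  87.]
(0.3, -0.33, 0.45) -40 None
(0.36, -0.33, 0.35) 0 [  9.  -5.  28.  94.   2.  90. 127.]
(0.36, -0.33, 0.35) 40 [ 7. -5. 30. 94.  2. 90. 87.]
(0.36, -0.33, 0.35) -40 None
```

View pics/crop2.png

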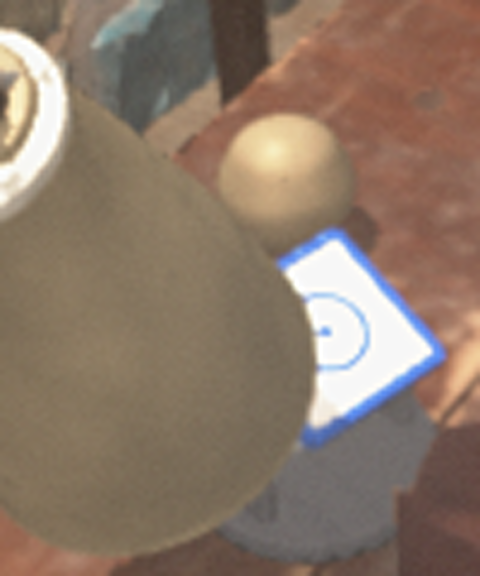

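The ticket faces back towards the robot: tilt about 25°, normal about (-0.41, 0.11, 0.90). The lamp shade stays on its +y side. The anvil is about 0.3 m tall, so I'll travel high and retracted.

```bash
python3 - <<'E'
from h import *
S=cam("scene");D=cam("side")
o,v=rays(S,[(241.5,188)]);o2,v2=rays(D,[(257.7,269.2)]);print("ring",tri([(o,v[0]),(o2,v2[0])]))
q0=np.array(robot.read_state()["q"])
R0=np.array(robot.read_state()["eef_rot"])
robot.move_l([.27,.59,.40],feed=.3)
robot.movep([.19,.41,.45],R0)
q=np.array(robot.read_state()["q"]);q[0]+=107
robot.move_j(q)
s=robot.read_state();print(s["time"],s["tool_pos"],s["q"])
R=np.array(s["eef_rot"]);p=np.array([.42,-.38,.26])
robot.movep(p,R)
robot.wait(.3)
s=robot.read_state();a=robot.read_camera("wrist");cv2.imwrite("pics/w1.png",a);np.savez("w1.npz",p=s["tool_pos"],R=s["eef_rot"])
print(s["time"],s["tool_pos"],s["eef_rot"],s["q"],s["force"])
E
```

```text
ring (array([ 0.5980232 , -0.20240805,  0.07279148]), [np.float64(0.0003372949945664984), np.float64(0.00033729499456660065)])
4.2417 [ 0.33762395 -0.30116008  0.44871733] [ 43.32523684  -5.96909807  -4.39001046  84.42140244  -0.47992679
 101.71004276  -2.63544858]
5.425 [ 0.42022967 -0.38018317  0.26148529] [[ 6.62598892e-01  7.48974300e-01 -4.53957843e-04]
 [ 7.48974428e-01 -6.62598665e-01  5.60891606e-04]
 [ 1.19301537e-04 -7.11648973e-04 -9.99999740e-01]] [43.23395317  7.50507527 -4.17613251 91.82613051  0.54354607 80.72935814
 -2.49285666] [0.29807837 0.68180672 0.4399893 ]
```

View pics/w1.png

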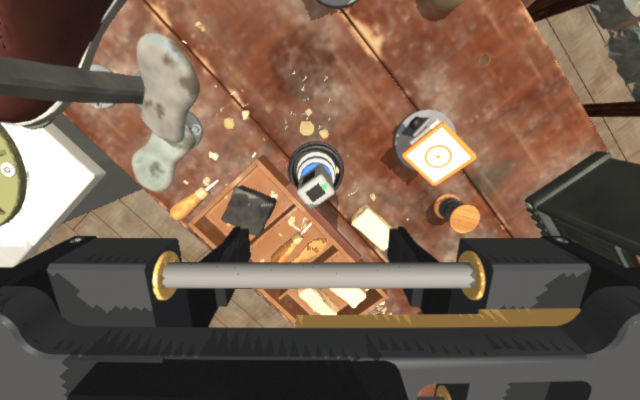

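The wrist view shows the reader's handle top at about (318,190), the pad at about (316,168), the orange ticket at (438,157) and the spool at (462,213). I'll zoom in on the handle for its yaw.

```bash
python3 - <<'E'
from h import *
a=cv2.imread("pics/w1.png")
c=cv2.resize(a[135:215,275:365],None,fx=7,fy=7,interpolation=cv2.INTER_CUBIC);cv2.imwrite("pics/w1c.png",c)
E
```

```text
(no output)
```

View pics/w1c.png

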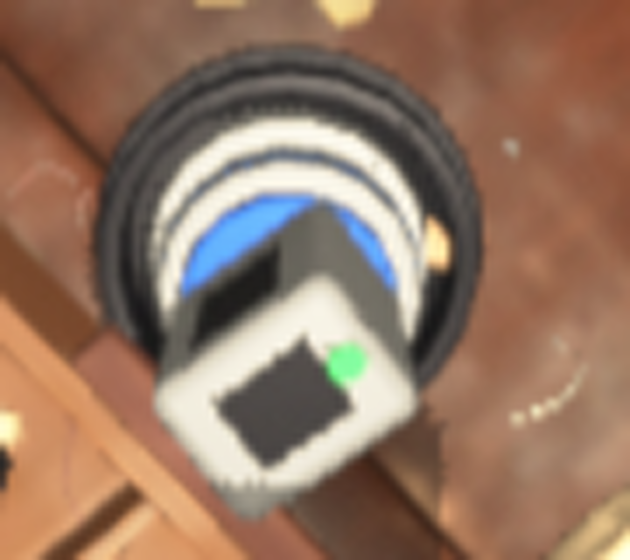

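```bash
cat >> h.py <<'E'
def press_rot(n,az):
    y=np.array([np.cos(np.radians(az)),np.sin(np.radians(az)),0]);z=-n/np.linalg.norm(n)
    y=y-z*(y@z);y/=np.linalg.norm(y);return np.c_[np.cross(y,z),y,z]
E
python3 - <<'E'
from h import *
d=np.load("w1.npz");W=cam("wrist",dict(tool_pos=d["p"],eef_rot=d["R"]))
f=lambda L:np.array(L)/7+np.array([275,135])
P=onz(W,f([(330,280),(416,393),(249,497),(158,400)]),.128)
print("handle ctr",P.mean(0),[np.linalg.norm(P[i]-P[(i+1)%4]) for i in range(4)])
for i in range(4):
    e=P[(i+1)%4]-P[i];print("edge az",np.degrees(np.arctan2(e[1],e[0])))
print("black rect ctr",onz(W,f([(285,402)]),.128),"pad",onz(W,f([(288,237)]),.029))
n=np.array([-.413,.114,.903]);n/=np.linalg.norm(n);T=np.array([.598,-.2024,.0728])
for az in(-19,-30,-40):
    for o in(.068,.14):
        q=robot.ik(T+n*o,press_rot(n,az));print(az,o,None if q is None else np.round(q,0))
R=press_rot(n,-30)
robot.movep(T+n*.25,R);robot.move_l(T+n*.15);robot.wait(.3)
s=robot.read_state();a=robot.read_camera("wrist");cv2.imwrite("pics/w2.png",a);np.savez("w2.npz",p=s["tool_pos"],R=s["eef_rot"])
print(s["time"],s["force"]);W=cam("wrist",s);print("pred",proj(W,T))
print(blobs(bluemask(a),60))
E
```

```text
handle ctr [ 0.41601095 -0.38110145  0.128     ] [np.float64(0.022292795687593632), np.float64(0.031031426881251135), np.float64(0.021114289023525405), np.float64(0.032661050412425334)]
edge az -94.62517282200287
edge az 171.62547070988512
edge az 89.95660329001221
edge az -5.999278067915947
black rect ctr [[ 0.41475479 -0.38184159  0.128     ]] pad [[ 0.41908853 -0.37632804  0.029     ]]
-19 0.068 [ 34.   0. -17. 119.  -1.  35.  -2.]
-19 0.14 [ 34.  -8. -16. 118.  -5.  44.   1.]
-30 0.068 [ 34.   0. -17. 119.  -1.  35. -14.]
-30 0.14 [ 35.  -8. -17. 118.  -5.  44. -11.]
-40 0.068 [ 34.   0. -17. 119.  -1.  35. -25.]
-40 0.14 [ 35.  -8. -17. 118.  -5.  44. -22.]Traceback (most recent call last):
  File "<stdin>", line 14, in <module>
station.Unreachable: the arm cannot take that pose within its joint ranges
```

```bash
python3 - <<'E'
from h import *
n=np.array([-.413,.114,.903]);n/=np.linalg.norm(n);T=np.array([.598,-.2024,.0728])
R=press_rot(n,-30)
print(robot.ik(T+n*.14+[0.03,0,.06],R))
robot.movep(T+n*.14+[0.03,0,.06],R);robot.move_l(T+n*.14);robot.wait(.3)
s=robot.read_state();a=robot.read_camera("wrist");cv2.imwrite("pics/w2.png",a);np.savez("w2.npz",p=s["tool_pos"],R=s["eef_rot"])
print(s["time"],s["force"]);W=cam("wrist",s);print("pred",proj(W,T))
print(blobs(bluemask(a),60))
E
```

```text
[ 33.92468208  -6.66810238 -16.83060843 110.1591505   -3.22276162
  50.87437713 -13.2407344 ]
7.3333 [ 0.3642211  -0.58972511 -0.51816984]
pred [317.505791   186.79174666]
[([283, 169, 67, 50, 383], [316.5, 197.5])]
```

View pics/w2.png

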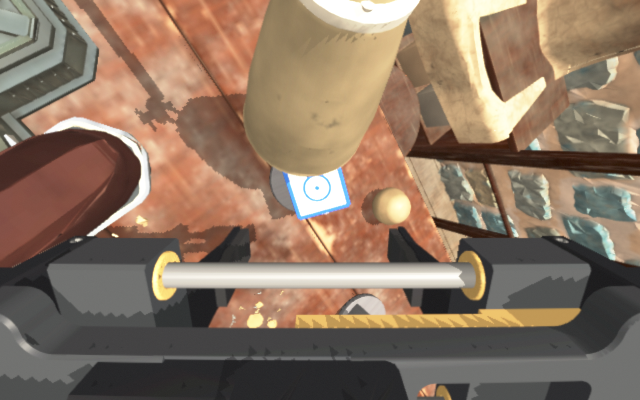

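Ring centre predicted at (317.5,186.8) and seen at (317,187), so the position holds to about 1 mm. Next I triangulate the visible ticket corners to check the normal.

```bash
python3 - <<'E'
from h import *
S=cam("scene");D=cam("side");d=np.load("w2.npz");W=cam("wrist",dict(tool_pos=d["p"],eef_rot=d["R"]))
def fitc(img,box):
    m=bluemask(img,(95,90,60));k=np.zeros_like(m);x,y,w,h=box;k[y:y+h,x:x+w]=m[y:y+h,x:x+w]
    h=cv2.convexHull(cv2.findNonZero(k))[:,0];return h
w=cv2.imread("pics/w2.png");H=fitc(w,(275,165,85,60))
lo=H[H[:,1].argmax()];ri=H[(H[:,0]+.3*H[:,1]).argmax()];print(lo,ri)
f2=lambda p:np.array(p)/4.8+[190,200]
f1=lambda p:np.array(p)/4+[190,150]
obs={"FR":[(S,f1((280,112))),(D,f2((335,230))),(W,ri)],"NR":[(S,f1((245,217))),(D,f2((443,352))),(W,lo)],
"NL":[(S,f1((137,195))),(D,f2((310,442)))],"C":[(S,f1((206,152))),(D,f2((325,332))),(W,(317,187))]}
P={}
for k,L in obs.items():
    r=[]
    for c,p in L:
        o,v=rays(c,[p]);r.append((o,v[0]))
    P[k],e=tri(r);print(k,P[k].round(4),np.round(e,4))
nn=np.cross(P["NR"]-P["NL"],P["FR"]-P["NR"]);nn/=np.linalg.norm(nn);print("n",nn,np.degrees(np.arccos(nn[2])),[np.linalg.norm(P["NR"]-P["NL"]),np.linalg.norm(P["FR"]-P["NR"])],"mid",(P["FR"]+P["NL"])/2)
E
```

```text
[301 219] [350 203]
FR [ 0.6174 -0.2385  0.0839] [0.0004 0.0005 0.0009]
NR [ 0.5654 -0.2262  0.0587] [0.0004 0.0006 0.0004]
NL [ 0.5818 -0.1678  0.0574] [0.0011 0.0011]
C [ 0.5977 -0.2023  0.073 ] [0.0002 0.0005 0.0003]
n [-0.40675089  0.1338194   0.90368472] 25.353283900181104 [np.float64(0.060681704158696455), np.float64(0.05912466243729469)] mid [ 0.59959728 -0.2031751   0.0706624 ]
```

```bash
python3 - <<'E'
from h import *
up=np.array([0,0,1.]);R=press_rot(up,-95)
s=robot.read_state();p=np.array(s["tool_pos"])
robot.move_l(p+[-.03,-.03,.08],feed=.2)
robot.movep([.416,-.381,.20],R)
robot.command_gripper(.06,40)
t=robot.move_l([.416,-.381,.080],feed=.12,f_stop=6);print("hit",t)
robot.command_gripper(0.0,40)
s=robot.read_state();print(s["time"],s["tool_pos"],s["q"],s["force"],s["grip_width"])
a=robot.read_camera("wrist");cv2.imwrite("pics/w3.png",a)
E
```

```text
hit False
11.45 [ 0.41602215 -0.38107256  0.08006447] [ 50.42741425  15.0881741  -12.1203137  104.67640008   3.59881077
  60.59724073 -58.05838397] [ 0.21522479 -0.13616209  0.59839073] 0.027907193898535368
```

View pics/w3.png

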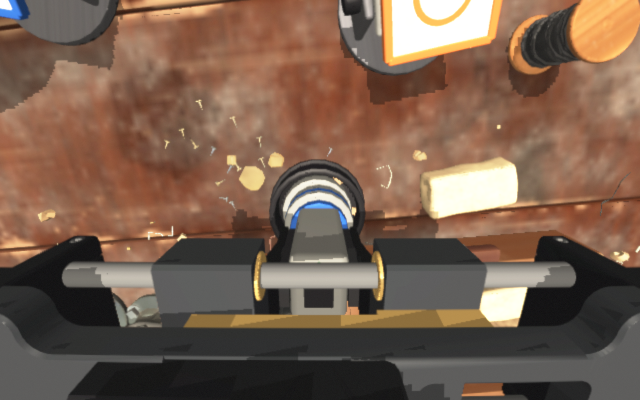

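The grip is square, width 27.9 mm against the 28 mm handle, and the reader is still in its pad. Next: lift, aim, touch, press.

```bash
python3 - <<'E'
from h import *
n=np.array([-.41,.124,.903]);n/=np.linalg.norm(n);C=np.array([.5977,-.2023,.073]);R=press_rot(n,-30)
robot.move_l([.416,-.381,.23],feed=.2)
robot.movep(C+n*.14+[.02,0,.04],R)
robot.move_l(C+n*.085,feed=.1);robot.wait(.4)
s=robot.read_state();f0=np.array(s["force"]);print(s["time"],s["grip_width"],f0)
a=robot.read_camera("wrist");cv2.imwrite("pics/w4.png",a)
cv2.imwrite("pics/sc4.png",cv2.resize(robot.read_camera("scene")[110:240,160:330],None,fx=4,fy=4,interpolation=cv2.INTER_CUBIC))
hit=robot.move_l(C+n*.062,feed=.015,f_stop=1.3)
s=robot.read_state();p=np.array(s["tool_pos"]);print("hit",hit,s["time"],"off",(p-C)@n,"df.n",(np.array(s["force"])-f0)@n,np.array(s["force"])-f0)
E
```

```text
14.8 0.02798911452680189 [-1.6162706  -2.88104067 -2.42153309]
hit True 15.1917 off 0.08410543662615345 df.n -0.7967474669562421 [ 1.48626008  3.85035069 -0.73574752]
```

View pics/sc4.png

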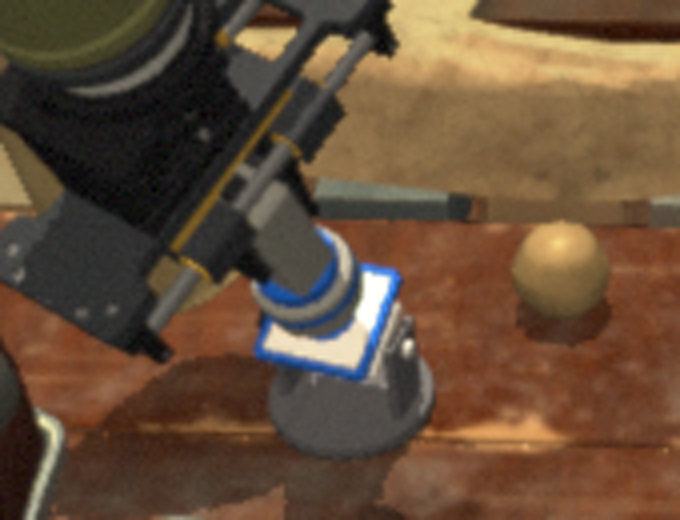

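The reader is lined up over the ticket, but it has not reached the paper: the stop came from a sideways force change. I'll check how noisy the force signal is.

```bash
python3 - <<'E'
from h import *
for i in range(8):
    robot.wait(.06);s=robot.read_state();print(s["time"],np.round(s["force"],2),np.round(s["ft_torque"],3),np.round(s["qd"],2).max())
E
```

```text
15.25 [ 0.88  1.16 -1.64] [ 0.18   0.852 -0.023] 0.68
15.3083 [-0.11  0.51 -3.14] [ 0.106  0.825 -0.028] 0.28
15.3667 [ 0.33  1.04 -2.39] [0.144 0.843 0.02 ] 0.22
15.425 [ 0.81 -0.08 -1.64] [0.097 0.758 0.026] 0.21
15.4833 [ 0.21  0.99 -2.25] [ 0.108  0.851 -0.021] 0.25
15.5417 [ 0.23 -0.48 -2.45] [ 0.131  0.826 -0.013] 0.14
15.6 [ 0.48  0.64 -2.92] [ 0.111  0.805 -0.   ] 0.1
15.6583 [-0.23 -0.09 -3.29] [ 0.086  0.769 -0.004] 0.1
```

```bash
cat >> h.py <<'E'
def avgf(k=12):
    F=[]
    for i in range(k): robot.wait(.02);F.append(robot.read_state()["force"])
    return np.mean(F,0)
n=np.array([-.41,.124,.903]);n/=np.linalg.norm(n);C=np.array([.5977,-.2023,.073])
E
python3 - <<'E'
from h import *
f0=avgf(15);print(f0)
for o in(.076,.073,.071,.069,.067,.065,.064,.063,.062,.061,.060):
    h=robot.move_l(C+n*o,feed=.02,f_stop=10);robot.wait(.1)
    d=avgf(10)-f0;s=robot.read_state();print(o,h,round(s["time"],2),"off",round((np.array(s["tool_pos"])-C)@n,4),"fn",(d@n).round(2),d.round(2),s["grip_width"])
    if d@n>5.0 or h:break
E
```

```text
[-0.02885079 -0.12143424 -2.14306527]
0.076 False 16.74 off 0.0761 fn -0.24 [ 0.    0.2  -0.29] 0.02810346051274145
0.073 False 17.31 off 0.073 fn -0.14 [-0.04  0.01 -0.17] 0.027881744571602078
0.071 False 17.82 off 0.0712 fn 2.6 [-1.24  0.43  2.25] 0.02755135139668617
0.069 False 18.34 off 0.0691 fn 3.66 [-1.27  0.17  3.44] 0.027753975077907982
0.067 False 18.86 off 0.0671 fn 5.02 [-1.48  0.16  4.86] 0.027761084142313142
```

The force along the normal rises 0.6 N/mm, which matches the spring. At 5.0 N the nose is about 5.4 mm in; I'll go about 1 mm deeper and hold.

```bash
python3 - <<'E'
from h import *
f0=np.array([-.03,-.12,-2.3])
robot.move_l(C+n*.0659,feed=.01,f_stop=10)
cv2.imwrite("pics/sc5.png",cv2.resize(robot.read_camera("scene")[130:230,190:300],None,fx=6,fy=6,interpolation=cv2.INTER_CUBIC))
for i in range(4):
    d=avgf(25)-f0;s=robot.read_state();print(round(s["time"],2),"off",round((np.array(s["tool_pos"])-C)@n,4),"fn",(d@n).round(2),d.round(2),np.degrees(np.arccos(-np.array(s["eef_rot"])[:,2]@n)))
E
```

```text
19.58 off 0.066 fn 5.69 [-1.12  0.14  5.77] 0.269651386534475
20.0 off 0.066 fn 6.02 [-0.99 -0.2   6.24] 0.2705502788244162
20.42 off 0.066 fn 5.65 [-0.51 -0.21  6.05] 0.27124832295681484
20.83 off 0.0659 fn 5.72 [-0.08 -0.2   6.32] 0.27638495011422254
```

View pics/sc5.png

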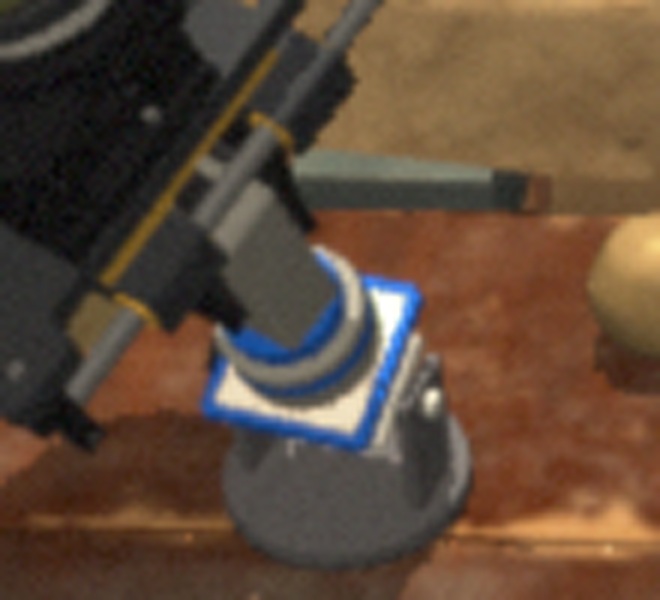

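Held for 1.6 s at 5.7–6.0 N and 0.27° off the commanded axis. Before leaving, I check the centring by projecting where the skirt should appear.

```bash
python3 - <<'E'
from h import *
S=cam("scene");R=press_rot(n,-30)
for h in(.0055,.0315):
    q=np.array([(proj(S,C+n*h+.026*(R[:,0]*np.cos(t)+R[:,1]*np.sin(t)))-[190,130])*6 for t in np.linspace(0,6.28,60)])
    print(h,"x",q[:,0].min(),q[:,0].max(),"y",q[:,1].min(),q[:,1].max(),"at",q[q[:,1].argmax()])
E
```

```text
0.0055 x 230.17688480585053 377.7439986849945 y 271.84283162125456 410.9955562412053 at [290.63247711 410.99555624]
0.0315 x 204.02488005119636 355.4265259601677 y 238.3896695425745 380.57858393441836 at [265.76112408 380.57858393]
```

The skirt's edge was predicted at y=411, x=378 and is seen at about 407, 378, so it is centred within about 1 mm. Now I take it back to the pad.

```bash
python3 - <<'E'
from h import *
R=press_rot(np.array([0,0,1.]),-95)
robot.move_l(C+n*.10,feed=.06)
robot.move_l(C+n*.14+[.02,0,.04],feed=.15)
robot.movep([.416,-.381,.23],R)
robot.move_l([.416,-.381,.10],feed=.12);robot.wait(.3)
f0=avgf(15);s=robot.read_state();print(s["time"],s["grip_width"],f0)
h=robot.move_l([.416,-.381,.0805],feed=.03,f_stop=5);robot.wait(.2)
print(h,avgf(12)-f0,robot.read_state()["tool_pos"])
cv2.imwrite("pics/w6.png",robot.read_camera("wrist")[140:330,200:440].repeat(3,0).repeat(3,1))
E
```

```text
24.9417 0.027954534759439376 [ 0.16435993  0.08617556 -2.49276417]
True [ 0.28240367 -0.25154757  8.28775963] [ 0.41555631 -0.38067484  0.08002931]
```

View pics/w6.png

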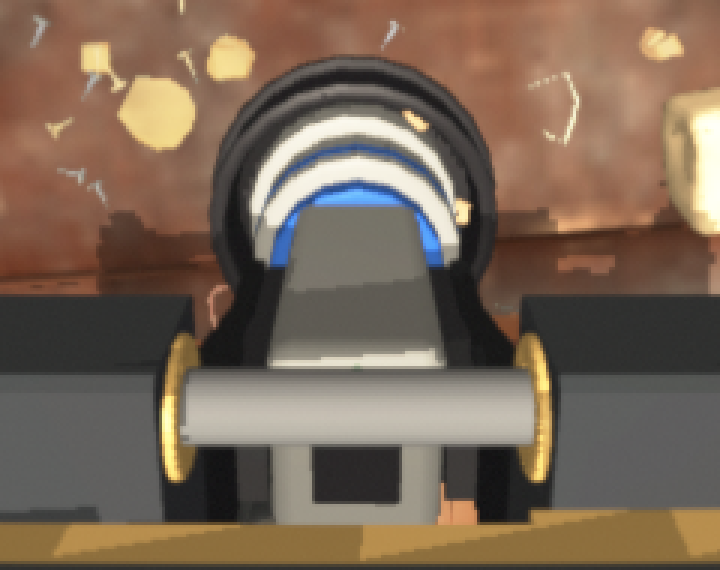

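The reader is seated inside the lip at the original height, supported with 8 N. I release, back off and check.

```bash
python3 - <<'E'
from h import *
robot.command_gripper(.055)
robot.move_l([.416,-.381,.20],feed=.12)
robot.move_l([.416,-.381,.26],feed=.2);robot.wait(.6)
s=robot.read_state();a=robot.read_camera("wrist");b=robot.read_camera("scene");W=cam("wrist",s);S=cam("scene")
print(s["time"],s["force"],s["grip_width"])
a0=cv2.imread("pics/scene.png")
print("blue before/after",blobs(bluemask(a0)),blobs(bluemask(b)))
print("pred top wrist",proj(W,[.416,-.381,.128]),"pad",proj(W,[.419,-.378,.029]))
v=np.hstack([cv2.resize(a[120:220,260:380],(400,334)),cv2.resize(b[200:300,270:390],(400,334))]);cv2.imwrite("pics/fin.png",v)
E
```

```text
29.025 [ 0.34275947  0.13654679 -0.35549937] 0.05509670434360945
blue before/after [([224, 173, 36, 32, 187], [242.7, 189.4]), ([315, 262, 23, 17, 128], [326.9, 271.8])] [([224, 173, 36, 32, 187], [242.3, 189.6]), ([314, 262, 24, 17, 131], [326.1, 271.9])]
pred top wrist [318.51800334 188.23782493] pad [316.42149954 168.21503197]
```

View pics/fin.png

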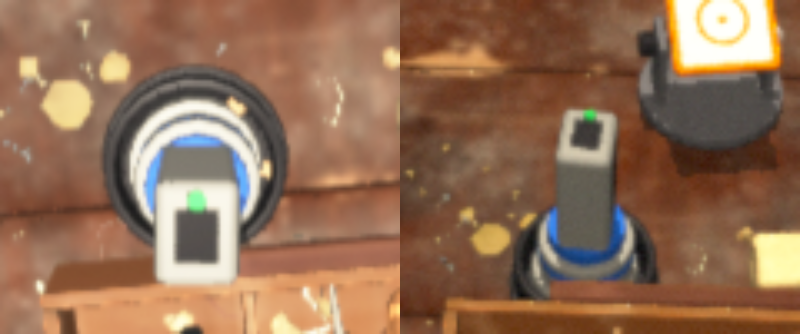

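The reader stands upright in its pad, back within about 1 px of where it started, and the gripper is clear and open.

```bash
python3 -c "
from station import robot
print(robot.finish_job(),robot.read_state()['time'])"
```

```text
the job is handed in; nothing more can be done
the job is handed in; nothing more can be done
```

The reader was pressed onto the blue ticket, put back upright on its charging pad, and the job was handed in at about 29 s of the 45 s allowed. No verdict was reported, so this rests on my own checks.

- **Press:** I held for 1.6 s at 5.7–6.0 N. From the spring rate that puts the nose about 6.5 mm in. The tool was 0.3° off the measured ticket normal. The skirt's outline in the scene camera matched the prediction to about 1 mm, so the nose was close to the mark's centre.
- **Return:** The reader seated at its original height. After release, its blue collar was within 1 px of its starting place in the scene camera, and it stood upright with the gripper open and clear above it. The force reading was back to about zero.
- **Disagreements:** My first touch-down stopped early, about 14 mm short of the paper. It was a sideways force change that I put down to noise and arm settling. I did not prove that it was not a brief brush against the lamp. I redid the approach in small steps with averaged forces, and the readings were clean. Estimating the ticket's distance from a single image was about 35 mm off, so I used points triangulated across several views, which agreed to about 1 mm.
- **Not measured:** I did not measure the spool, brass weight or crepe block again at the end. The arm's planned path stayed clear of them and of the orange stand.

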